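# Third hand at the filter holder: press the fresh cassette on the seal plate

## Robot

A 6-joint arm with a two-finger parallel gripper is mounted at the origin on the work surface. World frame = base frame: x ahead of the robot, y to its left, z up, the work surface at z = 0. Lengths are in mm, angles in rad, forces in N, time in s.
With the tool pointing down it reaches from about 350 to 875 mm from the base axis. Payload 4.2 kg.
Tool frame: the origin (TCP) lies between the finger pads; the fingertips stand 25 mm ahead of it and the grasp point (between the pads) lies 6 mm ahead of it; z points along the fingers, y is the line along which they close (so a half turn about z gives the same grasp; the last joint's range is limited). The gripper opens to 85 mm and grips with 20 to 120 N. Pads are 22 mm wide; open, the fingers measure 114 mm over their backs; the gripper's body (76 mm by 85 mm) begins 54 mm behind the grasp point. The pads swing forward as they close: fully open they stand 13 mm farther back than shut.
Start: joints at [1.49, 0.385, 0.008, 0, -1.194, -0.259], TCP at [208.279, 589.253, 256.312] pointing down, gripper open.
Joint ranges: [-3.14, 3.14], [-1.21, 2.06], [-1.07, 1.41], [-3.16, 2.05], [-2.99, -0.16], [-3.1, 3.1]. Speed limits (rad/s): [2.79, 2.79, 3.14, 3.14, 3.14, 3.14].

## Interface

Orientations are given as a unit quaternion [x, y, z, w].
In Python, from bench import arm gives the robot as it stands.
- The arm moves only by the shell command python3 -m pendant 'ROWS'. ROWS is JSON, a list of rows, each a list of 7 numbers: the shift along the tool's x, y, z in m, then the turn, a rotation vector about the tool's x, y, z in degrees, then the finger opening in m, from 0 to 0.0854. In form: [[x, y, z, wx, wy, wz, fingers], ...]. A call has 1 to 12 rows; each row shifts and turns the commanded pose from where the row before left it, along the tool's axes as they then stand; what a row does not reach is not made up. A row lasts 1/10 s, in which the tool goes at most 50 mm and 8.59 degrees, less where a joint would pass 70% of its speed; a pose out of reach is approached as far as the arm can. A call is refused whole if a number of a shift passes 0.05 or a number of a turn 8.59, either way. A call with a gripper value outside its range is refused whole. The fingers move at their own pace and stop on an object; the grip force is fixed at half the most. Time passes only in rows, so rows that do not move let the fingers close. It gives the time, the measured TCP pose, the force, the opening and the grip force at its end, in the units of the state.
- arm.read_state(): the state, without advancing time (a new reading comes with each control period).
- arm.get_image(name): name is "scene" or "top"; returns a dict with "image" (400x640x3 uint8, red, green, blue), "fx", "fy", "cx", "cy" (pixels), "xyz" and "rotation" of the camera in the world. Camera axes: x right, y down, z forward; pixel columns grow to the right and rows downward; lengths in mm; the calibration is good to about 2 mm. A picture is of the moment at which its call begins. There is no depth.
- arm.job_done(): hands the job in; it is judged then, once.
The state is a dict: "clock": time; "joints": joint angles; "joint_vel": joint speeds; "joint_efforts": joint torques, N m; "position": TCP position; "ee_rot": TCP orientation; "contact_force": force on the tool from outside, world axes, zero at the start; "wrist_torque": the same for the moment, N m; "gripper_width": finger opening in mm; "grasp_force": force on a finger pad.
Only numpy, scipy, OpenCV 4.12 (cv2) and the standard library are available. Lean on these libraries where they do the work, as an engineer would, in place of code of your own. Each camera call takes 0.05 s, during which the arm holds its last target. There are 200 camera calls.

## Task

Be my third hand: take the fresh filter cassette (white, blue tab) by its tab out of the tray, lower it between the two clamp rods of the filter holder and press it square against the sprung seal plate, sides flush and bottom edges level, until the black pointer stands in the green band, never in the red. Finish while still holding it there, gripped and pressed steadily, with the gripper and arm off the holder, so that I can do up the clamp. Leave the used yellow cassette, bottle, beaker and spanner where they are.

Things in the scene. Friction and masses are not known exactly. Their poses are not given: they have to be found in the camera images.
- fresh: Fresh filter cassette: upright white plate, blue tab and face panels; 26 thick (its x), 80 wide (y), 90 high, 0.15 to 0.3 kg. The tab, centred on top, is 20 thick (x), 50 wide (y), from 90 to 122 above the underside. Origin: centre of the underside; z up. Both big faces (+x, -x) are alike: either may go to the seal plate. Stands in one of the tray's bays, up to 0.08 rad askew to it.
- used: Used filter cassette, same shape and size, yellow with a black tab, in the other bay of the tray. Not to be disturbed. Origin: centre of the underside; z up.
- tray: Grey two-bay tray fixed to the bench, 66 (x) by 236 (y) by 20 high, walls 4 mm, floor 4 mm, one divider across the middle; bay centres at y = +58 and -58 mm. Origin: centre of the underside.
- holder: Filter holder fixed to the bench; its +x is the pressing direction, z up. Origin: on the bench, below the centre of the seal plate's face at rest. Base slab 12 high, x -20 to 110, y -75 to 75. Fixed steel back plate x 45 to 63, y -75 to 75, top at 107. A cassette goes in from above with its thickness along x, in front of the seal plate (x below 0), width centred on y = 0; nothing there carries it.
- rods_mid (a point): Midway between the free ends of the two steel clamp rods, axes as the holder's: holder x = -70, y = 0, height 68. The rods are 10 thick, at 57 to either side (y), and run along +x to the back plate; the cassette is lowered between them.
- scale (a point): Centre of the top of the white scale block: holder x = 20, y = 88, height 100. The block is 52 (x) by 30 (y), with a green and a red band on top under the black pointer; axes as the holder's.
- seal (a joint): Travel of the sprung seal plate towards the back plate (holder's +x), m: 0 at rest, 0.022 at the hard stop. Spring 1.0 N per mm of travel from 0 N, slight friction of 0.15 N. The pointer is on the plate: the green band runs from 0.006 to 0.014 (about 6 to 14 N), the red begins at 0.017.
- seal_face (a point): On the seal plate's pressing face, mid-width at its lower edge, 30 above the bench; axes as the holder's; moves with the plate. Plate 80 wide (y -40 to 40), 75 high (30 to 105 above the bench), 12 thick, blue pad; a thin black pointer from its +y side reaches y = 103, height 102 to 105. A well placed cassette has its underside centre 13 in front (-x) of this point at the same height.
- buffer: Buffer bottle with blue cap, 56 diameter, 120 high, standing. Bystander. Origin: centre of the underside.
- beaker: Small glass beaker, 64 diameter, 75 high, standing. Bystander. Origin: centre of the underside.
- spanner: Steel spanner lying on the bench. Bystander. Origin: on its underside.
Not all that is in view belongs to the job. Leave any orange or pink look-alike of the fresh alone.

How it is judged (in metres and radians):
On the way:
1. the fresh cassette is lifted clear of the tray in the gripper (height (world z) of fresh above 0.021 m and contact force between the fingers and fresh above 2 N and value of joint seal below 0.002 m), for 0.2 s.
At the end, for the whole second after the job is handed in: Fresh cassette in the fingers, pressed on the seal plate with 5-16 N, plate travel 5.5-14.5 mm, steady; underside centre within 8 mm sideways and in height of the plate's lower mid-edge, face on it within 5 mm, square and upright to 0.09 rad; robot off the holder; bystanders within 30 mm (value of joint seal between 0.0055 and 0.0145 m and velocity of joint seal between -0.005 and 0.005 m/s and contact force between fresh and holder between 5 and 16 N and x of fresh in the frame of seal_face between -0.018 and -0.008 m and y of fresh in the frame of seal_face between -0.008 and 0.008 m and z of fresh in the frame of seal_face between -0.008 and 0.008 m and angle between the x axis of fresh and the x axis of holder, either way round below 0.09 rad and angle between fresh's own z axis and vertical below 0.09 rad and contact force between the fingers and fresh above 2 N and contact force between each of the arm, the fingers and holder below 0.5 N and linear speed of fresh below 0.01 m/s and distance of each of used, buffer, beaker, spanner from where it was at the start of the episode below 0.03 m); the arm keeps its last pose, push and grip.
It fails at once if the pointer went into the red (value of joint seal above 0.0175 m).
It fails at once if a bystander was disturbed (distance of any of used, buffer, beaker, spanner from where it was at the start of the episode above 0.03 m or angle between any of used, buffer, beaker's own z axis and vertical above 0.5 rad).
It also fails if it takes over 40 s, if anything falls off the work surface, if the arm or the gripper's body presses on something with over 40 N, if the wrist force passes 120 N, or if a joint passes its speed limit or range.

## Working session

There is one attempt and no reset: what is moved stays moved. The work goes in short steps, Python scripts to look and compute and a shell command to move; the robot and the scene stay as the last step left them, time stands still between calls to the robot, and variables do not carry over. Pictures are saved under pics/ and viewed, at most 10 in all, crops included, and the job is handed in when it is done.

```bash
mkdir -p pics; ls
cat > h.py <<'E'
from bench import arm
import numpy as np, cv2
from scipy.spatial.transform import Rotation as R
def grab(n,f=None):
    d=arm.get_image(n)
    if f: cv2.imwrite('pics/'+f,d['image'][:,:,::-1]); np.savez('pics/'+f[:-4]+'.npz',**d)
    return d
def rot(d):
    r=np.array(d['rotation'],float)
    return r if r.shape==(3,3) else R.from_quat(r).as_matrix()
def ray(d,u,v,z):
    r=rot(d)@np.array([(u-d['cx'])/d['fx'],(v-d['cy'])/d['fy'],1]); c=np.array(d['xyz'],float)
    return c+r*(z-c[2])/r[2]
def proj(d,p):
    q=rot(d).T@(np.array(p,float)-np.array(d['xyz'])); return [d['cx']+d['fx']*q[0]/q[2],d['cy']+d['fy']*q[1]/q[2]]
E
python3 - <<'E'
from h import *
for n in('top','scene'):
    d=grab(n,n+'0.png'); print(n,d['xyz'],rot(d).round(3).tolist(),d['fx'],d['cx'],d['cy'])
print(arm.read_state())
E
```

```text
pics
top [ 535.49810184  -19.04807688 1110.20601627] [[0.017, -0.998, 0.067], [-0.999, -0.019, -0.025], [0.027, -0.067, -0.997]] 401.7421588249469 317.8912827018994 194.48842040945212
scene [1095.37191556 -560.2196992  1114.0390144 ] [[0.727, 0.562, -0.394], [0.686, -0.604, 0.405], [-0.01, -0.565, -0.825]] 505.46212737567504 327.3326217541364 200.7528146726729
{'clock': 0.1, 'joints': array([ 1.48962174e+00,  3.85479240e-01,  6.75171414e-03, -4.14150250e-04,
       -1.19398789e+00, -2.58621537e-01]), 'joint_vel': array([ 0.00017001, -0.0021807 ,  0.00373394,  0.0009204 ,  0.00054364,
        0.00105411]), 'joint_efforts': array([-1.14885061e-04, -3.93316591e+01,  1.88930798e+01,  4.19794276e+00,
       -2.57381485e-03,  3.06086164e-06]), 'position': array([208.12576327, 588.82889999, 255.33004743]), 'ee_rot': array([ 9.85588619e-01, -1.69157076e-01, -1.06694786e-04,  9.72824589e-04]), 'contact_force': array([ 0.17773105,  0.96263573, -0.4099772 ]), 'wrist_torque': array([-0.08189852,  0.04313327,  0.04554758]), 'grasp_force': 0.0, 'gripper_width': 85.75286325305402}
```

View pics/top0.png

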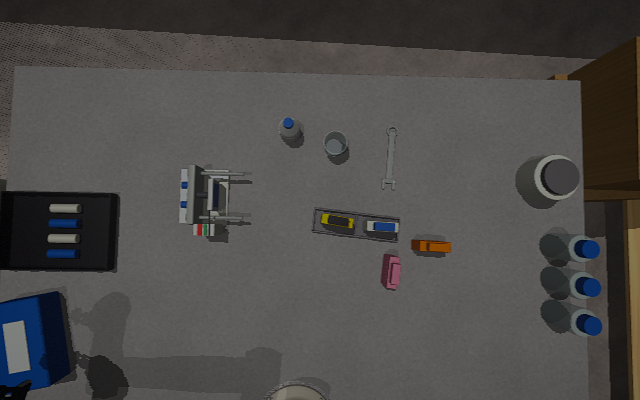

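View pics/scene0.png

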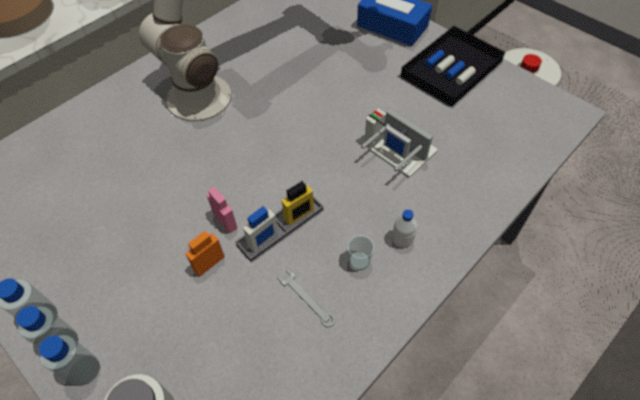

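The top view shows the holder at about (210,197), pressing towards world +y. The fresh cassette's blue tab is at (384,227) and the used one is at (338,220). I'll take enlarged crops and blob measurements next.

Run:
```python
from h import *
T=dict(np.load('pics/top0.npz')); S=dict(np.load('pics/scene0.npz'))
def crop(d,x,y,w,h,k): return cv2.resize(d['image'][y:y+h,x:x+w,::-1],None,fx=k,fy=k,interpolation=cv2.INTER_CUBIC)
a=crop(T,170,155,95,90,4); b=crop(T,305,200,100,50,4)   #380x360, 400x200
c=crop(S,355,100,90,75,4); e=crop(S,230,175,100,85,4)
m=np.zeros((600,800,3),np.uint8); 
def put(i,x,y):
    h,w=i.shape[:2]; h=min(h,600-y); w=min(w,800-x); m[y:y+h,x:x+w]=i[:h,:w]
put(a,0,0);put(b,0,380);put(c,400,0);put(e,400,300)
cv2.imwrite('pics/crops.png',m)
for n,d in(('T',T),('S',S)):
    im=cv2.cvtColor(d['image'],cv2.COLOR_RGB2HSV)
    mk=cv2.inRange(im,(100,130,50),(130,255,255))
    k,l,s,ce=cv2.connectedComponentsWithStats(mk)
    for i in range(1,k):
        if s[i,4]>20: print(n,s[i].tolist(),ce[i].round(1), cv2.minAreaRect(np.argwhere(l==i)[:,::-1].astype(np.float32)))
```

```text
T [283, 118, 10, 10, 80] [287.8 122.3] ((287.5, 122.5), (9.0, 9.0), 90.0)
T [182, 182, 5, 6, 30] [184.  184.5] ((184.0, 184.5), (5.0, 4.0), 90.0)
T [181, 201, 6, 7, 37] [183.4 203.8] ((183.5, 204.0), (6.0, 5.0), 90.0)
T [48, 219, 30, 9, 237] [ 62.7 222.7] ((62.5, 223.0), (8.0, 29.0), 90.0)
T [375, 222, 20, 9, 158] [384.5 226.2] ((384.5, 226.0), (8.0, 19.0), 90.0)
T [582, 240, 18, 19, 269] [590.2 249.1] ((590.5, 249.0), (18.0, 17.0), 90.0)
T [46, 249, 30, 9, 248] [ 60.6 253. ] ((60.5, 253.0), (29.0, 8.0), -0.0)
T [583, 278, 18, 19, 275] [591.3 287.2] ((591.5, 287.0), (18.0, 17.0), 90.0)
T [0, 297, 50, 93, 2646] [ 24.7 343.1] ((24.5, 343.0), (92.0, 49.0), 90.0)
T [584, 316, 18, 20, 277] [592.4 325.7] ((592.5, 325.5), (19.0, 17.0), 90.0)
S [358, 0, 74, 45, 2165] [394.5  20. ] ((394.5, 22.0), (44.0, 73.0), 90.0)
S [425, 49, 20, 18, 184] [434.9  57.4] ((434.85369873046875, 57.31707763671875), (8.74573040008545, 22.176673889160156), 51.34019470214844)
S [446, 60, 20, 18, 193] [455.3  68.6] ((454.9261779785156, 68.81147766113281), (9.090619087219238, 22.66252899169922), 50.194427490234375)

[... 155 characters left out ...]
, 19, 20, 216] [257.6 216.7] ((257.760009765625, 216.68002319335938), (10.800000190734863, 21.200000762939453), 53.13010025024414)
S [403, 210, 10, 10, 81] [407.5 214.6] ((407.5, 214.5), (9.0, 9.0), 90.0)
S [256, 225, 17, 20, 153] [264.3 234.8] ((264.59759521484375, 234.62197875976562), (7.652514457702637, 22.02050018310547), 51.34019088745117)
S [0, 279, 23, 23, 415] [ 10.1 290. ] ((11.0, 290.0), (22.0, 22.0), 90.0)
S [16, 306, 29, 25, 518] [ 30.1 317.9] ((30.800003051757812, 317.3999938964844), (26.832813262939453, 23.255107879638672), 26.56505012512207)
S [39, 335, 29, 26, 554] [ 53.  348.1] ((53.34614944458008, 348.2307434082031), (26.9029598236084, 24.406808853149414), 33.6900634765625)
```

View pics/crops.png

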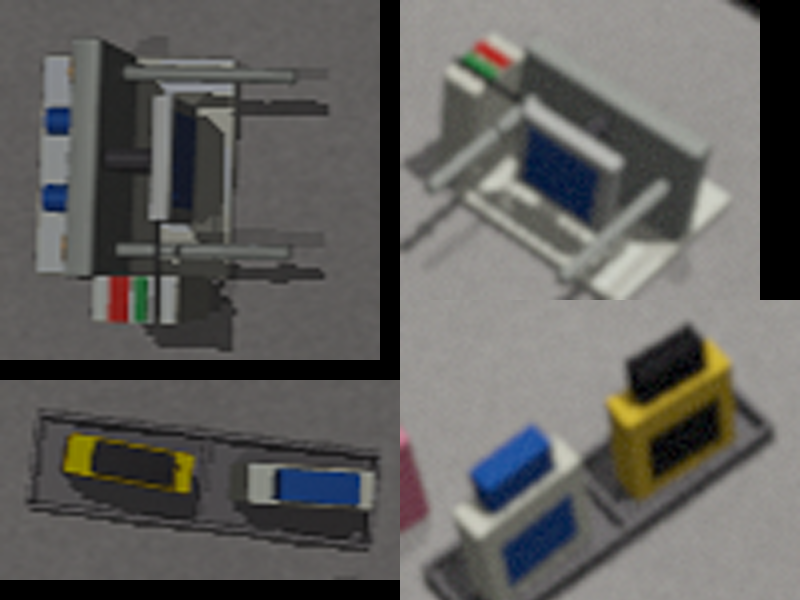

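Run:
```python
from h import *
T=dict(np.load('pics/top0.npz'))
f=lambda x,y,z,o: ray(T,x/4+o[0]-.375,y/4+o[1]-.375,z)[:2].round(1)
A=(170,155)
for n,x,y,z in [('bp LT',75,40,107),('bp LB',72,273,107),('bp RT',103,42,107),('bp RB',97,275,107),('seal back T',152,97,105),('seal face T',173,97,105),('seal back B',152,218,105),('seal face B',170,218,105),('rod T',295,77,68),('rod B',291,254,68),('rodT root',125,73,68),('rodB root',118,250,68),('sc',93,277,100),('sc',180,277,100),('sc',93,322,100),('sc',180,322,100)]:
    print(n,f(x,y,z,A))
# fresh: upscaled masks
im=cv2.resize(T['image'][200:250,355:405],None,fx=8,fy=8,interpolation=cv2.INTER_CUBIC)
h=cv2.cvtColor(im,cv2.COLOR_RGB2HSV)
blue=cv2.inRange(h,(100,130,60),(130,255,255)); white=cv2.inRange(h,(0,0,140),(180,90,255))
for n,m,z in(('tab',blue,126),('body',cv2.morphologyEx(blue|white,cv2.MORPH_CLOSE,np.ones((9,9))),94)):
    k,l,s,_=cv2.connectedComponentsWithStats(m); i=1+np.argmax(s[1:,4])
    r=cv2.minAreaRect(np.argwhere(l==i)[:,::-1].astype(np.float32))
    P=np.array([ray(T,u/8+355-.44,v/8+200-.44,z)[:2] for u,v in cv2.boxPoints(r)])
    print(n,r,P.round(1).tolist(),P.mean(0).round(1))
```

```text
bp LT [671.8 279.8]
bp LB [526.9 276. ]
bp RT [671.  262.4]
bp RB [526.  260.7]
seal back T [637.3 231.4]
seal face T [637.6 218.3]
seal back B [561.8 228.7]
seal face B [562.  217.6]
rod T [655.9 148.8]
rod B [541.2 148. ]
rodT root [656.3 258.5]
rodB root [541.8 258.8]
sc [524.6 265. ]
sc [525.5 211.3]
sc [496.8 264. ]
sc [497.6 210.3]
tab ((236.90489196777344, 213.927001953125), (163.83633422851562, 64.12433624267578), 3.814074993133545) [[518.4, -182.4], [538.0, -183.6], [535.5, -234.0], [515.9, -232.8]] [ 526.9 -208.2]
body ((248.38320922851562, 214.80389404296875), (186.32351684570312, 65.61744689941406), 3.157944917678833) [[517.2, -187.9], [537.9, -188.9], [535.7, -248.2], [515.0, -247.1]] [ 526.4 -218. ]
```

The measurements give:
- **Fresh tab:** centre about (527, -208), yaw about -0.05.
- **Holder origin:** about (599.3, 217.5), with its x axis about 90.7° in the world frame.

I'll move above the tab now.

```bash
python3 -m pendant '[[0.0283,0.0323,0,0,0,0,0.085],[0.0283,0.0323,0,0,0,0,0.085],[0.0283,0.0323,0,0,0,0,0.085],[0.0283,0.0323,0,0,0,0,0.085],[0.0283,0.0323,0,0,0,0,0.085],[0.0283,0.0323,0,0,0,0,0.085],[0.0283,0.0323,0,0,0,0,0.085],[0.0283,0.0323,0,0,0,0,0.085],[0.0283,0.0323,0,0,0,0,0.085],[0.0283,0.0323,0,0,0,0,0.085]]'
python3 -m pendant '[[0.0283,0.0323,0,0,0,0,0.085],[0.0283,0.0323,0,0,0,0,0.085],[0.0283,0.0323,0,0,0,0,0.085],[0.0283,0.0323,0,0,0,0,0.085],[0.0283,0.0323,0,0,0,0,0.085],[0.0283,0.0323,0,0,0,0,0.085],[0.0283,0.0323,0,0,0,0,0.085],[0.0283,0.0323,0,0,0,0,0.085],[0.0283,0.0323,0,0,0,0,0.085],[0.0283,0.0323,0,0,0,0,0.085]]'
python3 -m pendant '[[0,0,0,0,0,8.14,0.085],[0,0,0,0,0,8.14,0.085],[0,0,0,0,0,8.14,0.085],[0,0,0,0,0,8.14,0.085],[0,0,0,0,0,8.14,0.085],[0,0,0,0,0,8.14,0.085],[0,0,0,0,0,8.14,0.085],[0,0,0,0,0,8.14,0.085],[0,0,0,0,0,8.14,0.085],[0,0,0,0,0,0,0.085],[0,0,0,0,0,0,0.085]]'
cat >> h.py <<'E'
def togo(xyz,yawdeg):
    s=arm.read_state(); M=R.from_quat(s['ee_rot']).as_matrix(); y=np.radians(yawdeg)
    c,n=np.cos(y),np.sin(y); G=np.array([[c,n,0],[n,-c,0],[0,0,-1]])
    print('clock',s['clock'],'pos',s['position'].round(1),'yaw',np.degrees(np.arctan2(M[1,0],M[0,0])).round(2),'j',s['joints'].round(2))
    print('tool shift mm',(M.T@(np.array(xyz)-s['position'])).round(1),'turn deg',np.degrees(R.from_matrix(M.T@G).as_rotvec()).round(2),'F',s['contact_force'].round(2),'tq',s['wrist_torque'].round(3),'w',round(s['gripper_width'],1),'g',round(s['grasp_force'],1))
E
python3 - <<'E'
from h import *
togo([526.9,-208.2,123],-92.8); grab('top','top1.png')
d=np.load('pics/top1.npz')['image'][190:260,340:440,::-1]; cv2.imwrite('pics/c1.png',cv2.resize(d,None,fx=6,fy=6,interpolation=cv2.INTER_CUBIC))
E
```

```text
clock: 1.1
position: [367.5, 188.6, 256.2]
ee_rot: [0.986, -0.169, -0.0, 0.0]
contact_force: [0.6, 0.8, 0.2]
gripper_width: 85.2
grasp_force: 0.0
clock: 2.1
position: [526.8, -210.2, 255.9]
ee_rot: [0.986, -0.169, -0.0, -0.0]
contact_force: [0.8, 0.3, 0.3]
gripper_width: 84.9
grasp_force: 0.0
clock: 3.2
position: [526.4, -208.4, 256.0]
ee_rot: [-0.691, 0.723, 0.0, -0.0]
contact_force: [0.6, 0.9, 0.7]
gripper_width: 85.0
grasp_force: 0.0
clock 3.2 pos [ 526.4 -208.4  256. ] yaw -92.56 j [-0.09  0.29 -0.14 -0.   -1.15  0.05]
tool shift mm [ -0.2  -0.5 133. ] turn deg [0.04 0.01 0.24] F [0.57 0.9  0.75] tq [-0.04  -0.02  -0.003] w 85.0 g 0.0
```

View pics/c1.png

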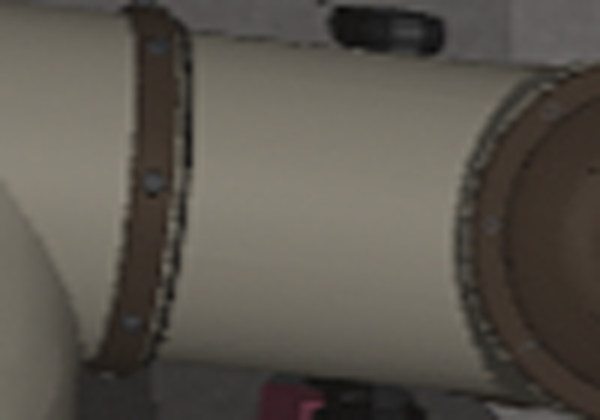

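The arm hides the tab in the top view. The opening leaves wide margins, so I'll descend and grip.

```bash
python3 -m pendant '[[0,0,0.03,0,0,0.2,0.085],[0,0,0.03,0,0,0,0.085],[0,0,0.03,0,0,0,0.085],[0,-0.0005,0.025,0,0,0,0.085],[0,0,0.018,0,0,0,0.085],[0,0,0,0,0,0,0.085],[0,0,0,0,0,0,0.0],[0,0,0,0,0,0,0.0],[0,0,0,0,0,0,0.0],[0,0,0,0,0,0,0.0],[0,0,0,0,0,0,0.0],[0,0,0,0,0,0,0.0]]'
python3 -m pendant '[[0,0,0,0,0,0,0.0],[0,0,0,0,0,0,0.0],[0,0,0,0,0,0,0.0],[0,0,0,0,0,0,0.0]]'
python3 - <<'E'
from h import *
togo([526.9,-208.2,123],-92.8); d=grab('scene','s1.png')
cv2.imwrite('pics/c2.png',cv2.resize(d['image'][150:270,190:350,::-1],None,fx=4,fy=4,interpolation=cv2.INTER_CUBIC))
E
```

```text
clock: 4.45
position: [527.2, -208.6, 124.2]
ee_rot: [-0.689, 0.725, -0.0, 0.0]
contact_force: [-0.9, 0.2, 5.3]
gripper_width: 18.9
grasp_force: 59.7
clock: 4.85
position: [527.3, -208.6, 124.2]
ee_rot: [-0.689, 0.725, -0.0, 0.0]
contact_force: [-1.3, 1.4, 5.5]
gripper_width: 19.5
grasp_force: 59.8
clock 4.85 pos [ 527.3 -208.6  124.2] yaw -92.91 j [-0.09  0.42 -0.31  0.   -0.84  0.04]
tool shift mm [-0.4  0.4  1.2] turn deg [-0.04 -0.02 -0.11] F [-1.32  1.41  5.5 ] tq [0.201 0.548 0.016] w 19.5 g 59.8
```

View pics/c2.png

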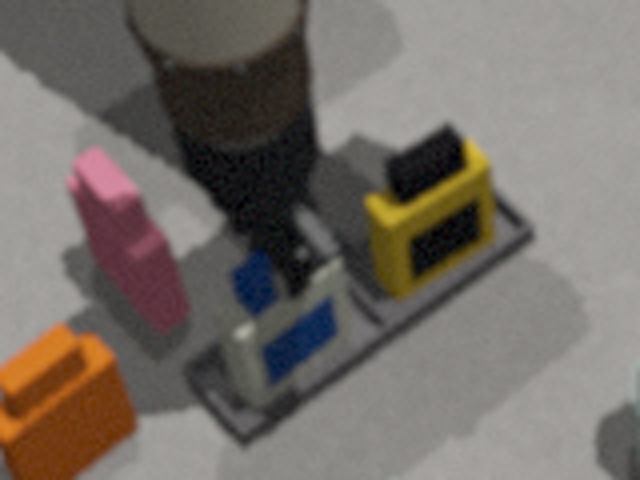

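The fingers hold the tab (19.5 mm, 60 N), though possibly a bit towards its +y end. I'll check the offset with the face panel in the first scene picture, and lift at the same time.

```bash
python3 -m pendant '[[0,0,-0.005,0,0,0,0.0],[0,0,-0.01,0,0,0,0],[0,0,-0.02,0,0,0,0],[0,0,-0.03,0,0,0,0],[0,0,-0.03,0,0,0,0],[0,0,-0.03,0,0,0,0],[0,0,0,0,0,0,0],[0,0,0,0,0,0,0],[0,0,0,0,0,0,0]]'
cat >> h.py <<'E'
def panel(d,box,p0,nrm,lo=(100,110,35)):
    "centroid of blue blob(s) in box -> point on vertical plane through p0 with normal nrm"
    x,y,w,h=box; im=cv2.resize(d['image'][y:y+h,x:x+w],None,fx=6,fy=6,interpolation=cv2.INTER_CUBIC)
    m=cv2.inRange(cv2.cvtColor(im,cv2.COLOR_RGB2HSV),lo,(130,255,255))
    k,l,s,c=cv2.connectedComponentsWithStats(m); C=np.array(d['xyz'],float)
    for i in range(1,k):
        if s[i,4]<36*25: continue
        P=[]
        for q in [c[i]]+list(cv2.boxPoints(cv2.minAreaRect(np.argwhere(l==i)[:,::-1].astype(np.float32)))):
            u,v=q/6+[x,y]-5/12; r=rot(d)@np.array([(u-d['cx'])/d['fx'],(v-d['cy'])/d['fy'],1])
            P.append((C+r*(np.dot(np.array(p0)-C,nrm)/np.dot(r,nrm))).round(1).tolist())
        print(s[i,4]/36,(c[i]/6+[x,y]).round(1),'centroid',P[0],'box',P[1:])
E
python3 - <<'E'
from h import *
S=dict(np.load('pics/scene0.npz')); n=[np.cos(-.05),np.sin(-.05),0]
panel(S,(235,195,50,70),[540,-208,0],n)
togo([526.9,-208.2,250],-92.8); d=grab('scene','s2.png')
cv2.imwrite('pics/c3.png',cv2.resize(d['image'][110:270,180:360,::-1],None,fx=3.5,fy=3.5,interpolation=cv2.INTER_CUBIC))
E
```

```text
clock: 5.8
position: [526.0, -208.1, 246.5]
ee_rot: [-0.689, 0.725, 0.002, -0.001]
contact_force: [-0.4, 1.0, -2.9]
gripper_width: 18.4
grasp_force: 58.9
230.05555555555554 [257.9 217.1] centroid [539.4, -220.2, 133.5] box [[537.8, -251.1, 158.9], [540.4, -200.1, 159.4], [541.1, -186.5, 106.0], [538.4, -239.8, 106.3]]
166.16666666666666 [264.8 235.2] centroid [539.8, -212.8, 42.8] box [[538.1, -246.6, 64.5], [541.0, -187.5, 64.2], [541.6, -176.3, 19.3], [538.5, -237.5, 20.4]]
clock 5.8 pos [ 526.  -208.1  246.5] yaw -92.95 j [-0.09  0.29 -0.15 -0.   -1.13  0.04]
tool shift mm [ 0.  -0.9 -3.5] turn deg [ 0.2   0.06 -0.15] F [-0.43  1.   -2.91] tq [-0.006 -0.031 -0.005] w 18.4 g 58.9
```

View pics/c3.png

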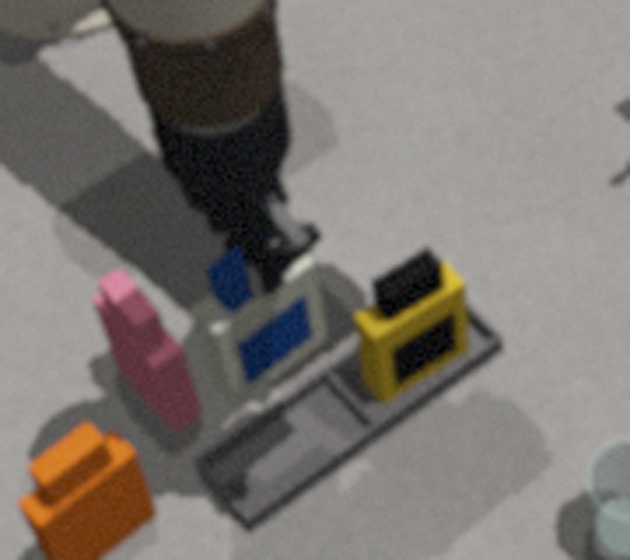

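The cassette is lifted clear, hanging upright, with its centre about 2.5 mm along tool +x of the TCP. I'll raise it further so it clears the used cassette, then turn it.

```bash
python3 -m pendant '[[0,0,-0.03,0,0,0,0],[0,0,-0.03,0,0,-4,0],[0,0,0,0,0,-8.5,0],[0,0,0,0,0,-8.5,0],[0,0,0,0,0,-8.5,0],[0,0,0,0,0,-8.5,0],[0,0,0,0,0,-8.5,0],[0,0,0,0,0,-8.5,0],[0,0,0,0,0,-8.5,0],[0,0,0,0,0,-8.5,0],[0,0,0,0,0,-8.5,0],[0,0,0,0,0,-8.5,0]]'
python3 -m pendant '[[0,0,0,0,0,-4.6,0],[0.0076,-0.02,0,0,0,0,0],[0.0076,-0.04,0,0,0,0,0],[0.0076,-0.04,0,0,0,0,0],[0.0076,-0.04,0,0,0,0,0],[0.0076,-0.04,0,0,0,0,0],[0.0076,-0.04,0,0,0,0,0],[0.0076,-0.04,0,0,0,0,0],[0.0076,-0.04,0,0,0,0,0],[0.0076,-0.04,0,0,0,0,0],[0.0076,-0.0366,0,0,0,0,0],[0,-0.02,0,0,0,0,0]]'
python3 -m pendant '[[0,0,0,0,0,0,0],[0,0,0,0,0,0,0],[0,0,0,0,0,0,0]]'
python3 - <<'E'
from h import *
togo([597.1,189.5,151],0.7); d=grab('scene','s3.png')
cv2.imwrite('pics/c4.png',cv2.resize(d['image'][40:190,290:470,::-1],None,fx=3.5,fy=3.5,interpolation=cv2.INTER_CUBIC))
E
```

```text
clock: 7.05
position: [526.6, -208.3, 306.4]
ee_rot: [1.0, -0.031, -0.002, -0.0]
contact_force: [0.2, 0.4, -3.6]
gripper_width: 19.0
grasp_force: 59.5
clock: 8.25
position: [598.5, 191.7, 305.7]
ee_rot: [1.0, 0.007, -0.002, 0.001]
contact_force: [-0.4, -0.2, -3.1]
gripper_width: 18.5
grasp_force: 59.5
clock: 8.55
position: [598.2, 187.8, 307.9]
ee_rot: [1.0, 0.005, -0.001, 0.0]
contact_force: [0.3, -0.0, -3.1]
gripper_width: 19.2
grasp_force: 59.6
clock 8.55 pos [598.2 187.8 307.9] yaw 0.61 j [ 0.56  0.36  0.1   0.   -1.31  1.02]
tool shift mm [ -0.9  -1.8 156.9] turn deg [ 0.05  0.06 -0.09] F [ 0.3  -0.05 -3.06] tq [-0.011 -0.068  0.016] w 19.2 g 59.6
```

View pics/c4.png

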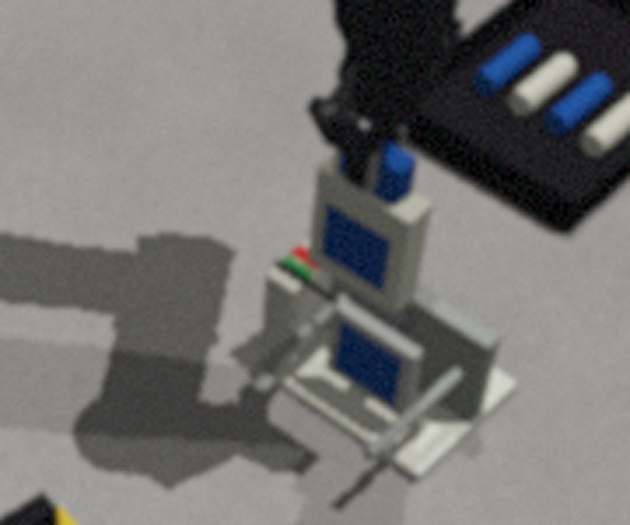

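Run:
```python
from h import *
S=dict(np.load('pics/scene3.npz')) if 0 else dict(np.load('pics/s3.npz')); n=[-.012,1,0]
print('cassette');panel(S,(375,90,35,38),[598,174.8,0],n)
print('seal');panel(dict(np.load('pics/scene0.npz')),(375,125,40,40),[599.3,217.5,0],n)
print('s3 seal');panel(S,(380,128,30,40),[599.3,217.5,0],n)
```

```text
cassette
58.111111111111114 [402.1  93.2] centroid [624.1, 175.1, 297.5] box [[609.7, 174.9, 298.3], [636.1, 175.3, 314.9], [639.1, 175.3, 294.4], [612.5, 175.0, 277.2]]
237.41666666666666 [391.5 110.7] centroid [601.6, 174.8, 226.1] box [[560.5, 174.4, 202.8], [576.7, 174.5, 249.1], [639.4, 175.3, 248.3], [625.8, 175.1, 202.8]]
seal
221.97222222222223 [395.  143.8] centroid [598.5, 217.5, 65.6] box [[553.8, 217.0, 39.4], [571.1, 217.2, 92.1], [639.9, 218.0, 89.8], [625.4, 217.8, 38.0]]
s3 seal
218.83333333333334 [395.  143.9] centroid [598.6, 217.5, 65.5] box [[554.7, 217.0, 39.3], [571.8, 217.2, 91.8], [639.0, 218.0, 90.0], [624.7, 217.8, 38.4]]
```

The cassette centre is 3.4 mm along +x of the TCP, and its height agrees with the panel, so it hasn't slipped. I'll shift -2.5 mm in x and lower it.

```bash
python3 -m pendant '[[-0.0025,0,0.01,0,0,0,0],[0,0,0.025,0,0,0,0],[0,0,0.025,0,0,0,0],[0,0,0.025,0,0,0,0],[0,0,0.025,0,0,0,0],[0,0,0.02,0,0,0,0],[0,0,0.015,0,0,0,0],[0,0,0.01,0,0,0,0],[0,0,0,0,0,0,0],[0,0,0,0,0,0,0],[0,0,0,0,0,0,0]]'
python3 - <<'E'
from h import *
togo([595.8,204,150.5],0.7); d=grab('scene','s4.png'); n=[-.012,1,0]
panel(d,(370,120,50,50),[598,arm.read_state()['position'][1]-13,0],n)
c=cv2.resize(d['image'][70:190,330:470,::-1],None,fx=4,fy=4,interpolation=cv2.INTER_CUBIC); cv2.imwrite('pics/c5.png',c)
E
```

```text
clock: 9.7
position: [596.6, 189.1, 154.5]
ee_rot: [1.0, 0.006, 0.001, -0.0]
contact_force: [0.3, -0.3, -3.4]
gripper_width: 19.6
grasp_force: 59.6
clock 9.7 pos [596.6 189.1 154.5] yaw 0.67 j [ 0.57  0.47 -0.13  0.   -0.97  1.02]
tool shift mm [ -0.6 -14.9   4. ] turn deg [-0.06 -0.12 -0.03] F [ 0.25 -0.31 -3.42] tq [0.015 0.026 0.045] w 19.6 g 59.6
113.22222222222223 [395.9 132.6] centroid [622.4, 176.4, 162.1] box [[611.8, 176.3, 125.1], [606.9, 176.3, 179.5], [636.5, 176.6, 199.6], [642.3, 176.7, 147.1]]
171.02777777777777 [386.1 151.1] centroid [600.6, 176.2, 72.5] box [[560.7, 175.7, 49.5], [575.9, 175.9, 95.4], [637.0, 176.6, 94.7], [624.1, 176.5, 49.5]]
```

View pics/c5.png

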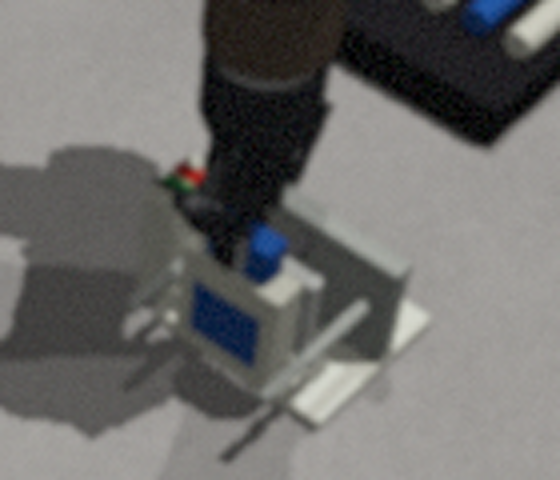

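It sits between the rods with a gap of about 15 mm. I'll trim x and z, approach, then press in small steps while watching the force.

```bash
python3 -m pendant '[[-0.0015,0,0.004,0,0,0,0],[0,-0.003,0,0,0,0,0],[0,-0.003,0,0,0,0,0],[0,-0.003,0,0,0,0,0],[0,-0.003,0,0,0,0,0],[0,-0.002,0,0,0,0,0],[0,0,0,0,0,0,0],[0,0,0,0,0,0,0]]'
python3 -m pendant '[[0,-0.001,0,0,0,0,0],[0,-0.001,0,0,0,0,0],[0,-0.001,0,0,0,0,0],[0,0,0,0,0,0,0],[0,0,0,0,0,0,0]]'
python3 -m pendant '[[0,-0.001,0,0,0,0,0],[0,-0.001,0,0,0,0,0],[0,-0.001,0,0,0,0,0],[0,0,0,0,0,0,0],[0,0,0,0,0,0,0]]'
python3 - <<'E'
from h import *
togo([595,204,150.5],0.7)
E
```

```text
clock: 10.55
position: [594.3, 203.0, 149.3]
ee_rot: [1.0, 0.006, -0.0, 0.0]
contact_force: [0.8, -0.7, -2.8]
gripper_width: 19.0
grasp_force: 59.6
clock: 11.05
position: [594.2, 205.6, 149.3]
ee_rot: [1.0, 0.006, -0.0, 0.0]
contact_force: [0.0, -2.8, -2.8]
gripper_width: 18.9
grasp_force: 59.6
clock: 11.55
position: [594.2, 208.5, 149.3]
ee_rot: [1.0, 0.006, -0.0, 0.0]
contact_force: [1.5, -5.1, -2.4]
gripper_width: 19.0
grasp_force: 59.6
clock 11.55 pos [594.2 208.5 149.3] yaw 0.66 j [ 0.59  0.48 -0.12  0.   -0.97  0.99]
tool shift mm [ 0.8  4.5 -1.2] turn deg [ 0.04  0.02 -0.04] F [ 1.46 -5.15 -2.42] tq [-1.604 -0.243 -0.236] w 19.0 g 59.6
```

```bash
python3 -m pendant '[[0,-0.001,0,0,0,0,0],[0,-0.001,0,0,0,0,0],[0,-0.001,0,0,0,0,0],[0,-0.001,0,0,0,0,0],[0,0,0,0,0,0,0],[0,0,0,0,0,0,0],[0,0,0,0,0,0,0]]'
python3 - <<'E'
from h import *
togo([595,204,150.5],0.7); d=grab('scene','s5.png'); t=grab('top','t5.png'); n=[-.012,1,0]
panel(d,(370,115,50,55),[598,arm.read_state()['position'][1]-13,0],n)
a=cv2.resize(d['image'][70:185,340:450,::-1],None,fx=5,fy=5,interpolation=cv2.INTER_CUBIC)
b=cv2.resize(t['image'][150:250,175:215,::-1],None,fx=5.75,fy=5.75,interpolation=cv2.INTER_CUBIC)
cv2.imwrite('pics/c6.png',np.hstack([a,b]))
E
```

```text
clock: 12.25
position: [594.1, 211.6, 149.3]
ee_rot: [1.0, 0.005, -0.0, 0.001]
contact_force: [1.5, -7.6, -2.1]
gripper_width: 19.1
grasp_force: 59.8
clock 12.25 pos [594.1 211.6 149.3] yaw 0.62 j [ 0.6   0.48 -0.12  0.   -0.97  0.98]
tool shift mm [ 0.8  7.6 -1.2] turn deg [ 0.12  0.06 -0.08] F [ 1.45 -7.62 -2.09] tq [-2.436 -0.471 -0.297] w 19.1 g 59.8
110.41666666666667 [400.5 129. ] centroid [620.0, 198.8, 155.6] box [[608.3, 198.7, 120.1], [605.6, 198.7, 174.1], [634.4, 199.0, 191.4], [638.0, 199.1, 139.1]]
172.97222222222223 [390.3 147.2] centroid [597.5, 198.6, 66.8] box [[558.7, 198.1, 43.1], [573.5, 198.3, 89.4], [634.2, 199.0, 89.2], [621.5, 198.9, 43.8]]
```

View pics/c6.png

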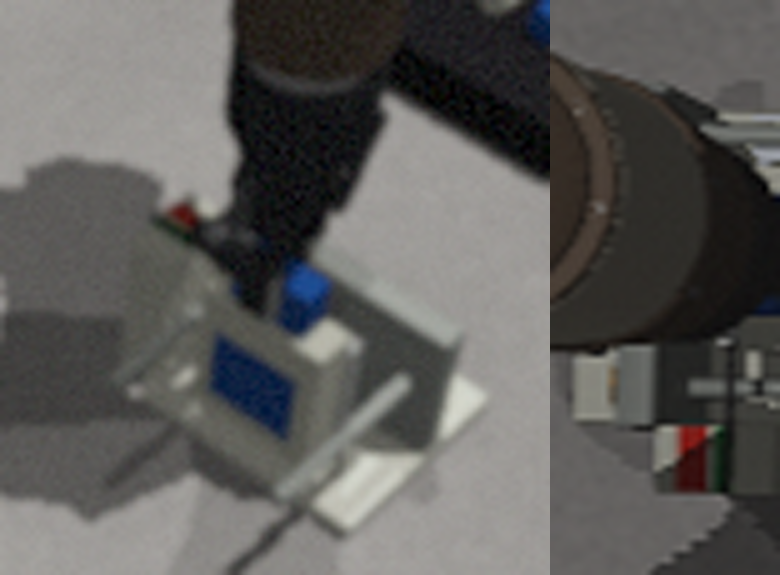

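The cassette is pressed square: its panel centre is at x 597.5 against 598.6 for the seal, at the right height. The pointer has moved about 8 mm and stands in the green at top-view column 206. I'll add a little more, then hold to check that it stays steady.

```bash
python3 -m pendant '[[0,-0.001,0,0,0,0,0],[0,-0.0005,0,0,0,0,0],[0,0,0,0,0,0,0],[0,0,0,0,0,0,0],[0,0,0,0,0,0,0],[0,0,0,0,0,0,0]]'
python3 -m pendant '[[0,0,0,0,0,0,0],[0,0,0,0,0,0,0],[0,0,0,0,0,0,0],[0,0,0,0,0,0,0],[0,0,0,0,0,0,0],[0,0,0,0,0,0,0],[0,0,0,0,0,0,0],[0,0,0,0,0,0,0],[0,0,0,0,0,0,0],[0,0,0,0,0,0,0]]'
python3 - <<'E'
from h import *
togo([595,204,150.5],0.7); d=grab('scene','s6.png'); t=grab('top','t6.png')
a=cv2.resize(d['image'][95:170,355:435,::-1],None,fx=6,fy=6,interpolation=cv2.INTER_CUBIC)
b=cv2.resize(t['image'][200:245,175:225,::-1],None,fx=6,fy=10,interpolation=cv2.INTER_CUBIC)
cv2.imwrite('pics/c7.png',np.hstack([a,b]))
E
```

```text
clock: 12.95
position: [594.1, 212.7, 149.3]
ee_rot: [1.0, 0.005, -0.001, 0.001]
contact_force: [1.7, -6.8, -1.8]
gripper_width: 18.8
grasp_force: 59.8
clock: 13.95
position: [594.1, 212.7, 149.3]
ee_rot: [1.0, 0.005, -0.001, 0.001]
contact_force: [1.6, -8.7, -2.3]
gripper_width: 19.1
grasp_force: 59.8
clock 13.95 pos [594.1 212.7 149.3] yaw 0.61 j [ 0.6   0.48 -0.12  0.   -0.97  0.98]
tool shift mm [ 0.8  8.7 -1.2] turn deg [ 0.15  0.07 -0.09] F [ 1.59 -8.72 -2.34] tq [-2.744 -0.62  -0.374] w 19.1 g 59.8
```

View pics/c7.png

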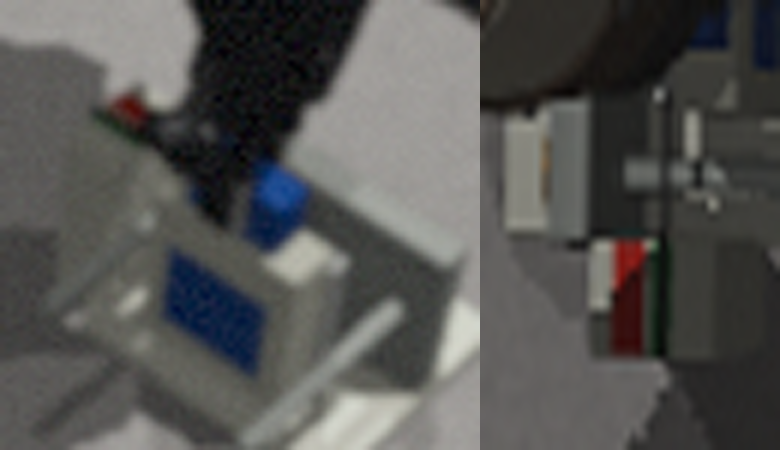

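The pointer stands in the green band, clear of the red, with about 8.5 N of push and a steady pose. I'll hand it in.

```bash
python3 -c "
from bench import arm
print(arm.job_done())"
```

```text
the job is handed in; nothing more can be done
None
```

I handed in the job with the fresh cassette gripped by its tab and pressed on the seal plate at about 8.5 N, pointer in the green and steady; the arm looked clear of the holder, and I had no contact with the bystanders, but no verdict was returned.

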